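Load the indexing drill jig and index it under the bush

ROBOT

A 6-joint arm with a two-finger parallel gripper is mounted at the origin on a cart in front of the work surface, level with it; the furniture and walls round the work are solid. World frame = base frame: x ahead of the robot, y to its left, z up, the work surface at z = 0. Lengths are in mm, angles in rad, forces in N, time in s.
With the tool pointing down it reaches from about 350 to 775 mm from the base axis. Payload 7.3 kg.
Tool frame: the origin (TCP) lies at the very end of the fingers, on their centre line; the grasp point (between the pads) lies behind it (bot.grip_point_offset is the z of the grasp point in the tool frame, in mm); z points along the fingers, y is the line along which they close (so a half turn about z gives the same grasp; the last joint's range is limited). The gripper opens to 92 mm and grips with 3 to 60 N. Pads are 19 mm wide; open, the fingers measure 130 mm over their backs; the gripper's body (75 mm by 190 mm) begins 47 mm behind the grasp point.
Start: joints at [-1.332, 0.342, 1.524, -0, 1.275, -0.146], TCP at [197.095, -486.62, 226.741] pointing down, gripper open.
Joint ranges: [-2.53, 2.53], [-0.77, 2.02], [0.04, 2.7], [-1, 4.14], [0.28, 2.66], [-3.11, 3.11]. Speed limits (rad/s): [2.57, 2.57, 3.14, 3.14, 3.14, 3.14].

INTERFACE

Orientations are given as [roll, pitch, yaw] about the fixed x, y, z axes, in that order (R = Rz(yaw) Ry(pitch) Rx(roll)).
In Python, from plant import bot gives the robot as it stands. The module is installed in compiled form; this text tells all that it offers.
- The arm moves only by the shell command python3 -m crank 'ROWS'. ROWS is JSON, a list that holds one entry, the list of rows, each a list of 5 numbers: the opening, from 0 (shut) to 1 (fully open), then the shift along the tool's x, y, z in cm, then the turn about the tool's z in degrees. In form: [[[claw, x, y, z, turn], ...]]. A call has exactly 10 rows; each row is the pose to reach, as a shift and turn from the pose commanded when the call began, along the tool's axes at that moment; what a row does not reach only later rows make up. A row lasts 1/10 s, in which the tool goes at most 50 mm and 8.59 degrees, less where a joint would pass 70% of its speed; a pose out of reach is approached as far as the arm can. A call with a gripper value outside its range is refused whole. The fingers move at their own pace and stop on an object; the grip force is fixed at half the most. Time passes only in rows, so rows that repeat a pose let the fingers close, or fill a call up. It gives the time, the measured TCP pose, the force, the opening and the grip force at its end, in the units of the state.
- bot.get_obs(): the state, without advancing time (a new reading comes with each control period).
- bot.capture(name): name is "scene" or "top" or "wrist"; returns (picture, depth): 400x640x3 uint8, red, green, blue; 400x640 float32, mm along the optical axis (not along the pixel's ray), 0 where there is no reading.
- bot.calibration(name): a dict with "vertical_fov" (degrees; the focal length in pixels is half the picture's height over the tangent of half this angle, whatever the lens; pixels are square), "cx", "cy" (the principal point, pixels), "D" ([k1, k2, p1, p2, k3] as OpenCV has them; the pictures are not rectified), "rvec" (rotation vector, rad) and "tvec" (3), from world to camera coordinates, as OpenCV has them; the wrist camera has in their place "tool_from_camera" (4x4, takes a point from camera to tool coordinates, whose origin is the TCP and whose axes are the flange's). Camera axes: x right, y down, z forward; pixel columns grow to the right and rows downward; lengths in mm; the calibration is good to about 2 mm. A picture is of the moment at which its call begins: read the wrist's pose just before it. calibration takes no time and is no camera call.
- bot.close_job(): hands the job in; it is judged then, once.
The state is a dict: "time": time; "joint_positions": joint angles; "dq": joint speeds; "tau": joint torques, N m; "tool_pos": TCP position; "tcp_rot": TCP orientation; "contact_force": force on the tool from outside, world axes, zero at the start; "moment": the same for the moment, N m; "grip_width": finger opening in mm; "finger_force": force on a finger pad.
Only numpy, scipy, OpenCV 4.12 (cv2) and the standard library are available. Lean on these libraries where they do the work, as an engineer would, in place of code of your own. Each camera call takes 0.05 s, during which the arm holds its last target. There are 200 camera calls.

TASK

Load the dark walnut blank into the drill jig: slide the red thumb latch sideways so that the sprung leaf flies open, lay the blank flat in the nest between the hinge block and the latch block, let go of it, and press the leaf shut over it until the latch snaps back. Then lift the sprung index pin by its black knob, swing the head clockwise a quarter turn so that the nest stands under the drill bush, and let the pin drop fully home in the hole there. Leave the other blanks and the things on the bench where they are.

Things in the scene. Friction and masses are not known exactly. Their poses are not given: they have to be found in the camera images.
- drill_jig: Fixed indexing drill jig on a round plywood base, 276 mm across, 18 mm thick, with a foot 60 mm wide out to x = 170 mm. Origin: bench top, under the head's turning axis; z up. Loading station: the nest points along its +y; drilling station: along +x, under the bush. Grey turning head 180 mm across, top at 42 mm. Green post at x 133 to 163, y -25 to 25 mm carries a green arm to the bush.
- index_ring (a point): centre of the fixed aluminium index ring's top face, 28 mm above the bench; ring 240 mm across, 12 brass-rimmed holes 10 mm wide every 30 degrees on a circle of 105 mm radius, one each on the jig's +x, +y, -x and -y axes. With the nest at the drilling station the pin stands in the hole on the jig's -x axis.
- drill_bush (a point): centre of the drill bush's lower end, 62 mm from the head's axis, 92 mm above the bench; steel bush 20 mm across in a green arm 24 mm wide, 112 to 128 mm above the bench, that reaches from the post to the bush
- head (a joint): turn of the head about its vertical axis, rad; 0 = loading station (start), grows clockwise seen from above, pi/2 = nest under the drill bush; stops at -0.6 and 2.2. Turns with light friction (0.10 N m), and only while the index pin is lifted clear.
- nest (a point): centre of the nest's floor, on the head 62 mm from its axis, 50 mm above the bench. Turns with the head: x outward, z up. The blank lies here, long side along x, in 64 mm between hinge block (inner) and latch block (outer), 44 mm wide, 28 mm high (latch block 31 mm beyond x = 47). Sides open but for two guides 6 mm high, 44 mm apart. Blocks and guides have 3 mm lead-in bevels.
- leaf_hinge (a point): centre of the leaf's hinge pin, 41 mm inward of the nest's centre, 82.5 mm above the bench, axis along the nest's y. The leaf is an aluminium plate 5 mm thick, 40 mm wide, with a 22 mm drill window and a red stripe, reaching 77 mm from this axis, then a lip 12 mm wide to 86 mm. Shut, its top is 85 mm above the bench, its underside 2 mm above a seated blank.
- leaf (a joint): opening of the leaf, rad; 0 = shut, flat over the nest (start); 2.0 = sprung fully open, leaning inward past upright, its end 160 mm above the bench. The spring opens it with about 0.07 N m: 1 to 2 N pushes it over from behind (from the head's axis side) round the hinge; pressing its outer end the last 15 mm down past the latch's sloped tooth takes 5 to 8 N.
- leaf_lip (a point): point on the leaf's upper face near its free end, 75 mm from the hinge axis; moves with the leaf
- latch (a joint): travel of the thumb latch, m; 0 = home, tooth over the leaf's lip (start), up to 0.009 = slid aside toward the nest's +y; from 0.005 the leaf is free and springs open. A spring (2 to 4 N) returns it. The tooth is sloped above: the leaf pushes it aside when pressed shut, and it snaps back over the lip.
- latch_button (a point): middle of the top of the red thumb button, 105 mm above the bench, on the head 118 mm from its axis (56 mm outward of the nest's centre, 2.5 mm to the nest's +y); button 14 mm (radial) x 15 mm (sideways) x 10 mm, on a steel stem of the same width 13 mm high. Push it sideways, toward the nest's +y.
- index_pin (a joint): lift of the sprung index pin, m; 0 = fully home in a hole (start), 0.0072 and more = clear of the ring, 0.013 = upper stop. The spring presses it down with 4 N at home and 7 N at the top. Not held up, it falls into the next hole that it passes.
- pin_knob (a point): middle of the index pin's black knob, on the pin's vertical axis, 78 mm above the bench when home; knob 22 mm across, from 66 to 89 mm above the bench; it spins freely about its own axis. It stands on the head 105 mm from its axis, across from the nest, and turns with the head; the steel collar below it is 24 mm across, top at 60 mm.
- blank_tray: Fixed plywood tray with three bays side by side along its y, 50 mm apart, open at both ends (x) and on top. Tray 54 x 155 x 31 mm, floor 6 mm thick; the walls between the bays are 5 mm thick and reach 25 mm above the floor. Origin: centre of its underside.
- blank_walnut: the blank to be drilled: dark brown walnut block 60 x 40 x 28 mm, long side along its x, pencil cross on top; origin: centre of its underside. It lies in one of the tray's bays with its ends standing 3 mm out, so there it can be taken only by its ends (60 mm); in the nest only its long sides (40 mm) are open to the fingers.
- blank_maple: bystander: pale maple blank of the same size in another bay; origin: centre of its underside
- blank_cherry: bystander: reddish cherry blank of the same size in another bay; origin: centre of its underside
- screw_jar: bystander: glass jar with blue lid, 67 mm across, 86 mm high; origin: centre of its underside
- wax_tin: bystander: flat round tin, 83 mm across, 30 mm high; origin: centre of its underside
- glue_bottle: bystander: glue bottle, 57 mm across, 166 mm high; origin: centre of its underside
- tape_measure: bystander: grey tape measure, 38 x 97 x 66 mm; origin: centre of its underside
- awl: bystander: awl with wooden handle, 27 x 148 x 27 mm; origin: centre of its underside
- bench_dog: bystander: black bench dog pin standing upright on its wider end, 28 mm across, 68 mm high; origin: centre of its underside

How it is judged:
By the outcome, as a careful person would: the job done as asked, in the order asked, and still so for the second after the job is handed in, with the robot touching nothing.
It also fails if it takes over 72 s, if anything falls off the work surface, if the arm or the gripper's body presses on something with over 40 N, if the wrist force passes 120 N, or if a joint passes its speed limit or range.

## Working session

There is one attempt and no reset: what is moved stays moved. The work goes in short steps, Python scripts to look and compute and a shell command to move; the robot and the scene stay as the last step left them, time stands still between calls to the robot, and variables do not carry over. Pictures are saved under pics/ and viewed, at most 10 in all, crops included, and the job is handed in when it is done.

```bash
mkdir -p pics; ls; cat > h.py <<'E'
import numpy as np, cv2
from plant import bot
from scipy.spatial.transform import Rotation as R
def K(c):
    f=200/np.tan(np.radians(c["vertical_fov"])/2)
    return np.array([[f,0,c["cx"]],[0,f,c["cy"]],[0,0,1.]])
def pose(name,obs=None):
    c=bot.calibration(name)
    if name=="wrist":
        T=np.eye(4);T[:3,:3]=R.from_euler('xyz',obs["tcp_rot"]).as_matrix();T[:3,3]=obs["tool_pos"]
        T=T@np.array(c["tool_from_camera"]);return c,T[:3,:3],T[:3,3]
    Rm=cv2.Rodrigues(np.array(c["rvec"],float))[0];return c,Rm.T,-Rm.T@np.array(c["tvec"],float).ravel()
def rays(P,uv):
    c,Rw,o=P
    n=cv2.undistortPoints(np.array(uv,float).reshape(-1,1,2),K(c),np.array(c["D"],float)).reshape(-1,2)
    return o,np.c_[n,np.ones(len(n))]@Rw.T
def onplane(P,uv,z):
    o,d=rays(P,uv); return o+d*((z-o[2])/d[:,2])[:,None]
def withdepth(P,uv,dep):
    o,d=rays(P,uv); return o+d*np.array(dep)[:,None]
E
python3 - <<'E'
from h import *
o=bot.get_obs();print({k:np.round(v,3).tolist() for k,v in o.items()},bot.grip_point_offset)
for n in("scene","top"):
    p,d=bot.capture(n);cv2.imwrite(f"pics/{n}0.png",p[:,:,::-1]);np.save(f"pics/{n}0d.npy",d)
    P=pose(n);print(n,P[2],P[0])
print(bot.calibration("wrist"))
E
```

```text
pics
{'time': 0.0, 'joint_positions': [-1.332, 0.343, 1.525, 0.0, 1.275, -0.146], 'dq': [-0.002, -0.0, 0.001, 0.002, 0.0, 0.001], 'tau': [-0.0, -43.125, -24.421, 0.072, 0.056, -0.0], 'tool_pos': [197.003, -486.206, 226.019], 'tcp_rot': [-3.14, -0.0, 0.385], 'contact_force': [0.732, -0.343, -0.296], 'moment': [0.023, 0.018, 0.032], 'finger_force': 0.0, 'grip_width': 91.745} -18.8
scene [-200.57195755  702.48755668  847.72447985] {'vertical_fov': 49.656207871714905, 'cx': 319.1890705101583, 'cy': 195.06627027276392, 'D': array([-0.08086602,  0.        ,  0.        ,  0.        ,  0.        ]), 'rvec': array([ 1.03841036, -2.32552457,  1.11472438]), 'tvec': array([ 396.02728939,  275.20064016, 1009.84239607])}
top [ 149.6367032   114.60290813 1567.28200179] {'vertical_fov': 45.96816240710232, 'cx': 315.7936581365686, 'cy': 202.8755289624458, 'D': array([-0.03167474,  0.        ,  0.        ,  0.        ,  0.        ]), 'rvec': array([ 1.88653341, -2.27412744,  0.29943768]), 'tvec': array([ 145.96440585,  531.74323853, 1479.13534308])}
{'vertical_fov': 65.6703401075385, 'cx': 322.5023943744358, 'cy': 200.3404868776395, 'D': array([-0.01972814,  0.        ,  0.        ,  0.        ,  0.        ]), 'tool_from_camera': array([[ 1.80965926e-04, -9.53865785e-01, -3.00233294e-01,
         8.13753334e+01],
       [ 9.99999947e-01,  9.16166388e-05,  3.11677424e-04,
         3.63843839e-01],
       [-2.69792065e-04, -3.00233334e-01,  9.53865752e-01,
        -1.57070518e+02],
       [ 0.00000000e+00,  0.00000000e+00,  0.00000000e+00,
         1.00000000e+00]])}
```

View pics/top0.png

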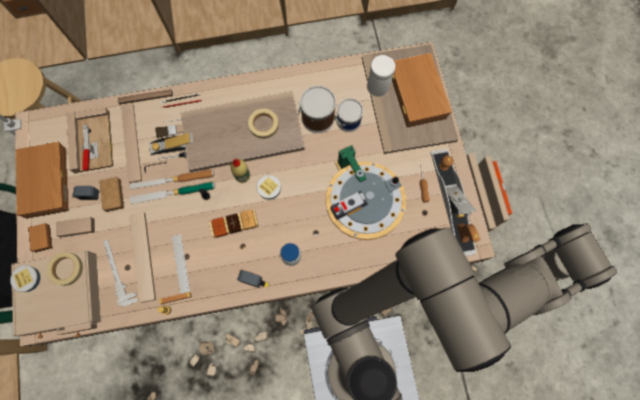

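View pics/scene0.png

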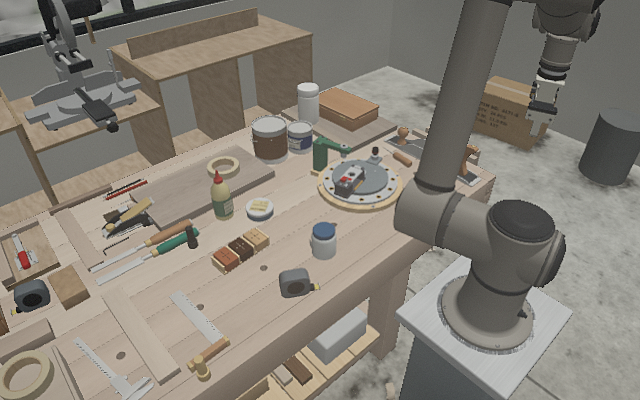

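Top view: the jig is centred at about (367,200), with its green post at (350,160), the latch and leaf at (347,207) and the knob at (395,182). The tray is at (233,222) with cherry, walnut and maple from left to right, walnut in the middle.

```bash
python3 - <<'E'
from h import *
P=pose("top");im=cv2.imread("pics/top0.png");d=np.load("pics/top0d.npy")
for n,uv,z in[("head",(367,200),42),("post",(350,160),120),("bushend",(361,176),128),("knob",(395,181),89),("button",(335,210),105),("cherry",(219,227),34),("walnut",(234,223),34),("maple",(249,219),34),("jar",(290,254),86),("tin",(268,187),30),("glue",(239,168),166),("tape",(250,278),66),("awl",(425,190),27),("dog",(425,212),68)]:
    print(n,onplane(P,[uv],z)[0].round(0),"depthpt",withdepth(P,[uv],[d[uv[1],uv[0]]])[0].round(0))
hsv=cv2.cvtColor(im,cv2.COLOR_BGR2HSV)
def blobs(lo,hi,win,nm,z):
    m=cv2.inRange(hsv,lo,hi);w=np.zeros_like(m);x0,y0,x1,y1=win;w[y0:y1,x0:x1]=255;m&=w
    n,l,s,c=cv2.connectedComponentsWithStats(m)
    for i in range(1,n):
        if s[i,4]>8: print(nm,s[i].tolist(),c[i].round(1),onplane(P,[c[i]],z)[0].round(1))
blobs((0,150,100),(8,255,255),(325,190,375,225),"red",105)
blobs((0,0,0),(179,255,60),(385,172,405,192),"blk",89)
blobs((0,80,10),(15,255,75),(225,210,245,235),"waln",34)
# base ring: fit ellipse on plywood disc colour
m=cv2.inRange(hsv,(14,90,120),(30,255,255));w=np.zeros_like(m);cv2.circle(w,(367,200),46,255,-1);m&=w
pts=cv2.findNonZero(m).reshape(-1,2).astype(float)
X=onplane(P,pts,20);h=cv2.convexHull(X[:,:2].astype(np.float32));print("ring",len(pts),cv2.minEnclosingCircle(h),cv2.fitEllipse(h))
E
```

```text
head [ 535. -127.   42.] depthpt [ 534. -126.   47.]
post [658. -89. 120.] depthpt [654. -87. 131.]
bushend [ 595. -111.  128.] depthpt [ 594. -110.  134.]
knob [ 570. -224.   89.] depthpt [ 570. -224.   89.]
button [506.  -9. 105.] depthpt [506.  -9. 106.]
cherry [537. 376.  34.] depthpt [538. 376.  32.]
walnut [542. 324.  34.] depthpt [541. 324.  35.]
maple [546. 273.  34.] depthpt [545. 273.  37.]
jar [396. 157.  86.] depthpt [396. 157.  86.]
tin [646. 193.  30.] depthpt [648. 194.  23.]
glue [681. 266. 166.] depthpt [700. 272. 115.]
tape [347. 295.  66.] depthpt [347. 296.  64.]
awl [ 537. -331.   27.] depthpt [ 538. -333.   22.]
dog [ 454. -301.   68.] depthpt [ 472. -326.  -22.]
red [341, 202, 6, 7, 17] [343.5 205.2] [516.3 -39.2 105. ]
red [334, 207, 5, 5, 18] [336.1 208.9] [508.7 -13.4 105. ]
blk [393, 178, 5, 5, 22] [394.9 180.1] [ 572.9 -224.2   89. ]
waln [227, 215, 14, 18, 178] [233.3 223.4] [540.8 327.1  34. ]
ring 1098 ((550.5307006835938, -119.8019027709961), 146.1251678466797) ((546.2225341796875, -124.32312774658203), (273.2049560546875, 283.8498840332031), 109.49402618408203)
```

```bash
python3 -m crank '[[[0,46.5,-22.8,-4,-84.8],[0,46.5,-22.8,-4,-84.8],[0,46.5,-22.8,-4,-84.8],[0,46.5,-22.8,-4,-84.8],[0,46.5,-22.8,-4,-84.8],[0,46.5,-22.8,-4,-84.8],[0,46.5,-22.8,-4,-84.8],[0,46.5,-22.8,-4,-84.8],[0,46.5,-22.8,-4,-84.8],[0,46.5,-22.8,-4,-84.8]]]'
python3 - <<'E'
from h import *
o=bot.get_obs();print(o["tool_pos"],o["tcp_rot"],o["dq"])
p,d=bot.capture("wrist");cv2.imwrite("pics/w1.png",p[:,:,::-1]);np.savez("pics/w1.npz",d=d,pos=o["tool_pos"],rot=o["tcp_rot"])
E
```

```text
time: 1.1
tool_pos: [530.5, -113.3, 265.1]
tcp_rot: [-3.141, -0.0, 1.871]
contact_force: [1.6, -1.0, 0.3]
grip_width: 16.0
finger_force: 0.0
[ 530.49101375 -113.26719582  265.1382405 ] [-3.14110875e+00 -9.62297723e-05  1.87092177e+00] [ 0.89124098  0.42011475 -0.71287841 -0.00273574  0.28764625 -0.38725389]
```

View pics/w1.png

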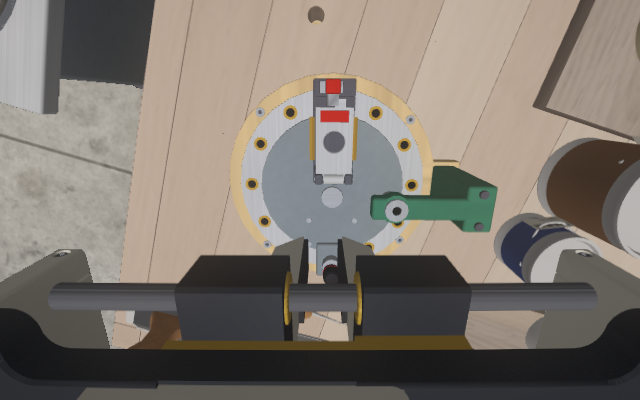

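Wrist view: the nest points straight up the image with the button at (334,86), the leaf lip stripe at (335,116), the hinge near (333,180) and the bush at (397,210). Brass holes ring the head. The arm was still settling, so I'll retake it and fit the holes.

```bash
cat > jig.py <<'E'
from h import *
from scipy.optimize import least_squares
bot.capture("top");bot.capture("top")
o=bot.get_obs();p,d=bot.capture("wrist");cv2.imwrite("pics/w2.png",p[:,:,::-1])
print(o["tool_pos"],o["tcp_rot"],np.abs(o["dq"]).max())
P=pose("wrist",o);hsv=cv2.cvtColor(p,cv2.COLOR_RGB2HSV)
def comps(lo,hi,a0,a1):
    n,l,s,c=cv2.connectedComponentsWithStats(cv2.inRange(hsv,lo,hi))
    return [(s[i],c[i]) for i in range(1,n) if a0<=s[i,4]<=a1 and s[i,1]<330]
red=comps((0,150,120),(8,255,255),60,2000)
for s,c in red: print("red",s.tolist(),c,onplane(P,[c],105)[0],onplane(P,[c],85)[0])
# brass rims: contours' hull centres
br=comps((15,120,90),(30,255,255),15,400)
X=[]
for s,c in br:
    if max(s[2],s[3])<22 and min(s[2],s[3])>=6:
        X.append(onplane(P,[(s[0]+(s[2]-1)/2,s[1]+(s[3]-1)/2)],28)[0][:2])
X=np.array(X);c0=np.array([542,-124.])
X=X[abs(np.linalg.norm(X-c0,axis=1)-105)<15]
def f(q):
    v=X-q[:2];a=np.arctan2(v[:,1],v[:,0])-q[2];a-=np.round(a/(np.pi/6))*np.pi/6
    return np.r_[np.linalg.norm(v,axis=1)-105,a*105]
r=least_squares(f,[*c0,np.radians(16.8)],loss='soft_l1');print("axis",r.x[:2],np.degrees(r.x[2]),len(X),r.fun.round(1))
E
python3 jig.py
```

```text
[ 530.73713519 -112.68850985  264.59440597] [-3.14107394e+00 -5.23938086e-04  1.86981863e+00] 0.06773713761152889
red [325, 79, 15, 15, 215] [332.11627907  86.24651163] [510.88224209 -17.69596333 105.        ] [511.14525402 -16.59197703  85.        ]
red [320, 111, 28, 12, 322] [333.67391304 116.36335404] [520.8729508  -44.01139626 105.        ] [521.76687472 -44.56922622  85.        ]
axis [ 547.53688271 -129.70939301] 16.73575940892267 9 [ 0.2  0.1 -0.4 -0.3 -0.6 -0.7 -0.3  2.1 -0.6  0.4  0.2 -0.1  0.1 -0.2
  0.4  0.  -2.2  0.2]
```

```bash
cat > go.py <<'E'
# usage: go.py [--n|--w] a b z yaw ... ; --n: nest coords at loading station (radial from axis, nest y)
from h import *
import sys
AX=np.array([547.5,-129.7]);T=np.radians(106.74)
u=np.array([np.cos(T),np.sin(T)]);v=np.array([-np.sin(T),np.cos(T)])
o=bot.get_obs();p=np.array(o["tool_pos"]);yw=o["tcp_rot"][2]
X=np.array([np.cos(yw),np.sin(yw)]);Y=np.array([np.sin(yw),-np.cos(yw)])
q=p[:2]-AX;print("t",o["time"],"tcp",p.round(1),"yaw",np.degrees(yw).round(2),"nest r,y",(q@u).round(1),(q@v).round(1),"F",np.round(o["contact_force"],1),"w",np.round(o["grip_width"],1))
a=list(map(float,sys.argv[2:]))
for i in range(0,len(a),4):
    w=AX+a[i]*u+a[i+1]*v if sys.argv[1]=="--n" else np.array(a[i:i+2])
    d=w-p[:2];t=(np.degrees(yw)-a[i+3]+180)%360-180
    print(w.round(1),"cm",(d@X/10).round(2),(d@Y/10).round(2),((p[2]-a[i+2])/10).round(2),"turn",t.round(1),"dist",np.hypot(np.linalg.norm(d),p[2]-a[i+2]).round(0))
E
python3 go.py --n 124 -36 130 106.74 124 -36 92 106.74 124 -24 92 106.74 124 -15 92 106.74
```

```text
t 1.3 tcp [ 529.7 -114.2  264.5] yaw 106.96 nest r,y 20.0 12.6 F [-0.2 -0.1 -0.6] w 1.8
[546.3  -0.6] cm 10.38 4.9 13.45 turn 0.2 dist 177.0
[546.3  -0.6] cm 10.38 4.9 17.25 turn 0.2 dist 207.0
[534.8  -4. ] cm 10.39 3.7 17.25 turn 0.2 dist 205.0
[526.1  -6.6] cm 10.39 2.8 17.25 turn 0.2 dist 203.0
```

```bash
python3 -m crank '[[[0,10.4,4.9,13.4,0.2],[0,10.4,4.9,13.4,0.2],[0,10.4,4.9,13.4,0.2],[0,10.4,4.9,13.4,0.2],[0,10.4,4.9,17.2,0.2],[0,10.4,4.9,17.2,0.2],[0,10.4,4.3,17.2,0.2],[0,10.4,3.9,17.2,0.2],[0,10.4,3.6,17.2,0.2],[0,10.4,3.5,17.2,0.2]]]'; python3 go.py --n 124 -15 92 106.74
```

```text
time: 2.3
tool_pos: [533.1, -6.2, 94.6]
tcp_rot: [3.14, 0.001, 1.86]
contact_force: [0.5, -0.9, 0.2]
grip_width: 0.4
finger_force: 0.0
t 2.3 tcp [533.1  -6.2  94.6] yaw 106.59 nest r,y 122.4 -21.8 F [ 0.5 -0.9  0.2] w 0.4
[526.1  -6.6] cm 0.16 -0.68 0.26 turn -0.1 dist 7.0
```

```bash
python3 -m crank '[[[0,0.1,-0.3,0.2,0],[0,0.1,-0.5,0.2,0],[0,0.1,-0.7,0.2,0],[0,0.1,-0.9,0.2,0],[0,0.1,-1.1,0.2,0],[0,0.1,-1.2,0.2,0],[0,0.1,-1.3,0.2,0],[0,0.1,-1.3,0.2,0],[0,0.1,-1.3,0.2,0],[0,0.1,-1.3,0.2,0]]]'; python3 go.py --n 124 -15 92 106.74
python3 - <<'E'
from h import *
p,d=bot.capture("wrist");cv2.imwrite("pics/w3.png",p[:,:,::-1])
E
```

```text
time: 3.3
tool_pos: [521.8, -8.5, 92.3]
tcp_rot: [3.138, 0.002, 1.861]
contact_force: [4.0, -1.1, 6.1]
grip_width: 0.2
finger_force: 3.3
t 3.3 tcp [521.8  -8.5  92.3] yaw 106.65 nest r,y 123.4 -10.3 F [ 4.  -1.1  6.1] w 0.2
[526.1  -6.6] cm 0.06 0.47 0.03 turn -0.1 dist 5.0
```

View pics/w3.png

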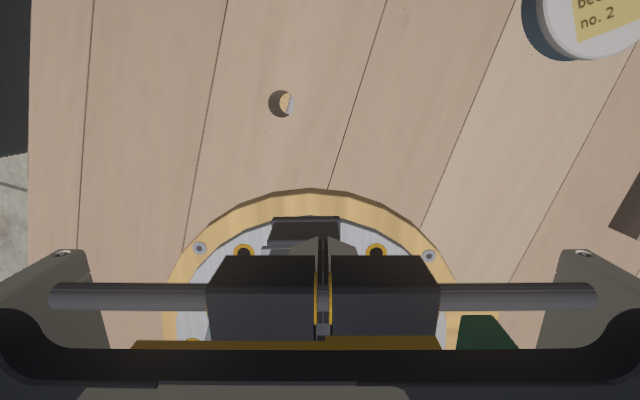

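The gripper body hides the latch in this view; a force of 4 N is consistent with the latch spring. I'll check the leaf in a scene crop.

```bash
python3 - <<'E'
from h import *
p,d=bot.capture("scene");c=p[110:240,280:440];cv2.imwrite("pics/s1.png",cv2.resize(c,None,fx=4.5,fy=4.5,interpolation=3)[:,:,::-1])
E
```

```text
(no output)
```

View pics/s1.png

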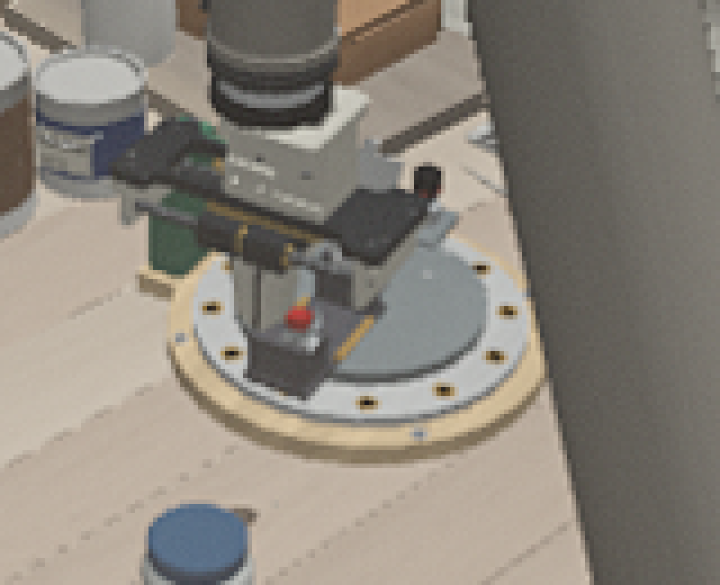

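The leaf is up: the nest is open and empty, with the leaf standing behind the gripper, and the red button is at about (300,318). Next I back off and move over to the tray.

```bash
python3 -m crank '[[[0,0,1.5,0,0],[0,0.3,1.7,-3,0],[0,2,2,-7.5,2],[1,31.4,11.4,-12.8,11.6],[1,31.4,11.4,-12.8,11.6],[1,31.4,11.4,-12.8,11.6],[1,31.4,11.4,-12.8,11.6],[1,31.4,11.4,-12.8,11.6],[1,31.4,11.4,-12.8,11.6],[1,31.4,11.4,-12.8,11.6]]]'
python3 - <<'E'
from h import *
bot.capture("scene")
p,d=bot.capture("scene")
bot.capture("scene");bot.capture("scene")
o=bot.get_obs();p,d=bot.capture("wrist");print(o["tool_pos"],o["tcp_rot"],np.abs(o["dq"]).max())
cv2.imwrite("pics/w4.png",p[:,:,::-1]);np.savez("pics/w4.npz",d=d,pos=o["tool_pos"],rot=o["tcp_rot"])
E
```

```text
time: 4.4
tool_pos: [538.1, 329.6, 219.2]
tcp_rot: [-3.141, -0.001, 1.663]
contact_force: [-0.2, -1.2, 0.2]
grip_width: 51.5
finger_force: 0.0
[538.76058997 324.77905528 218.21797957] [-3.13953982e+00  1.36476339e-03  1.65973294e+00] 0.028975919407071282
```

View pics/w4.png

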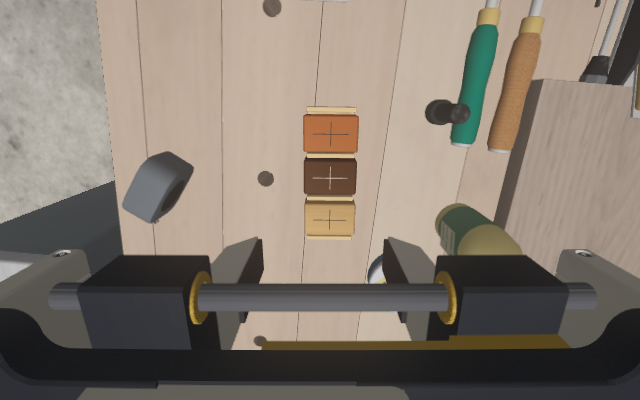

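```bash
python3 - <<'E'
from h import *
z=np.load("pics/w4.npz");o={"tool_pos":z["pos"],"tcp_rot":z["rot"]};P=pose("wrist",o)
im=cv2.imread("pics/w4.png");h=cv2.cvtColor(im,cv2.COLOR_BGR2HSV)
for n,lo,hi in(("walnut",(0,60,15),(20,255,110)),("cherry",(5,150,120),(13,255,255)),("maple",(14,90,150),(24,255,255))):
    m=cv2.inRange(h,lo,hi);m[:95]=0;m[240:]=0;m[:,:295]=0;m[:,370:]=0
    m=cv2.morphologyEx(m,cv2.MORPH_CLOSE,np.ones((5,5)));k,l,s,c=cv2.connectedComponentsWithStats(m);i=1+s[1:,4].argmax()
    v,u=np.nonzero(l==i);X=onplane(P,np.c_[u,v],34)[:,:2];print(n,s[i],cv2.minAreaRect(X.astype(np.float32)),X.mean(0))
    c_=X.mean(0)
    print(" depth z",withdepth(P,[c[i]],[z["d"][int(c[i][1]),int(c[i][0])]])[0])
print("dog",onplane(P,[(455,113)],68)[0])
E
python3 go.py --w 541 325 60 95
```

```text
walnut [ 304  157   53   47 2057] ((546.8898315429688, 321.9053955078125), (58.41805648803711, 53.55426025390625), 4.083421230316162) [546.36725806 325.6556136 ]
 depth z [546.36468552 325.75054165  33.70387148]
cherry [ 304  115   54   37 1961] ((542.554931640625, 374.76373291015625), (57.9532470703125, 38.29271697998047), 5.103011131286621) [542.28438864 374.80754926]
 depth z [542.2883999  374.86424625  33.48270144]
maple [ 304  196   51   41 1818] ((550.2802124023438, 279.212158203125), (58.8705940246582, 50.07360076904297), 5.143118858337402) [550.319257   277.89315732]
 depth z [550.29364863 278.04054819  33.99204307]
dog [658.47315859 407.78432823  68.        ]
t 4.65 tcp [539.  324.1 218.4] yaw 95.02 nest r,y 437.0 -122.6 F [-0.4 -0.6  0.6] w 71.7
[541. 325.] cm 0.07 0.21 15.84 turn 0.0 dist 158.0
```

```bash
python3 -m crank '[[[1,0,0.8,4,0],[1,0,0.8,9,0],[1,0,0.8,14,0],[1,0,0.8,17,0],[1,0,0.8,19,0],[1,0,0.8,20.8,0],[1,0,0.8,20.8,0],[1,0,0.8,20.8,0],[0,0,0.8,20.8,0],[0,0,0.8,20.8,0]]]'; python3 go.py --w 546.7 325 10 95.1
```

```text
time: 5.65
tool_pos: [548.2, 325.9, 12.6]
tcp_rot: [3.139, -0.001, 1.659]
contact_force: [0.2, -0.4, 0.0]
grip_width: 80.2
finger_force: 0.0
t 5.65 tcp [548.2 325.9  12.6] yaw 95.03 nest r,y 436.1 -131.9 F [ 0.2 -0.4  0. ] w 80.2
[546.7 325. ] cm -0.08 -0.16 0.26 turn -0.1 dist 3.0
```

```bash
python3 -m crank '[[[0,-0.1,-0.1,0.2,0],[0,-0.1,-0.1,0.2,0],[0,-0.1,-0.1,0.2,0],[0,-0.1,-0.1,0.2,0],[0,-0.1,-0.1,0.2,0],[0,-0.1,-0.1,0.2,0],[0,-0.1,-0.1,-1,0],[0,-0.1,-0.1,-3,0],[0,-0.1,-0.1,-6,0],[0,-0.1,-0.1,-7,0]]]'; python3 go.py --w 545 125 60 16.74 545 125 4 16.74
```

```text
time: 6.65
tool_pos: [548.3, 325.7, 84.9]
tcp_rot: [3.136, -0.002, 1.659]
contact_force: [1.1, 0.1, -0.1]
grip_width: 59.9
finger_force: 30.0
t 6.65 tcp [548.3 325.7  84.9] yaw 95.05 nest r,y 435.9 -131.9 F [ 1.1  0.1 -0.1] w 59.9
[545. 125.] cm -19.96 -2.09 2.49 turn 78.3 dist 202.0
[545. 125.] cm -19.96 -2.09 8.09 turn 78.3 dist 216.0
```

```bash
python3 -m crank '[[[0,-20,-2.1,-0.5,78.3],[0,-20,-2.1,-0.5,78.3],[0,-20,-2.1,-0.5,78.3],[0,-20,-2.1,0,78.3],[0,-20,-2.1,1,78.3],[0,-20,-2.1,2,78.3],[0,-20,-2.1,3,78.3],[0,-20,-2.1,4,78.3],[0,-20,-2.1,5,78.3],[0,-20,-2.1,6,78.3]]]'; python3 go.py --w 545 125 4.6 16.74
```

```text
time: 7.65
tool_pos: [543.2, 123.7, 20.6]
tcp_rot: [3.142, -0.0, 0.29]
contact_force: [-0.4, -0.6, 0.0]
grip_width: 60.1
finger_force: 30.0
t 7.65 tcp [543.2 123.7  20.6] yaw 16.63 nest r,y 243.9 -68.9 F [-0.4 -0.6  0. ] w 60.1
[545. 125.] cm 0.21 -0.07 1.6 turn -0.1 dist 16.0
```

```bash
python3 -m crank '[[[0,0,0,0.6,0],[0,0,0,0.9,0],[0,0,0,1.1,0],[0,0,0,1.3,0],[0,0,0,1.3,0],[0,0,0,1.4,0],[0,0,0,1.4,0],[0,0,0,1.5,0],[0,0,0,1.5,0],[0,0,0,1.5,0]]]'; python3 go.py --w 545 125 4.6 16.74
```

```text
time: 8.65
tool_pos: [543.2, 123.8, 6.2]
tcp_rot: [3.142, 0.0, 0.292]
contact_force: [0.4, 0.7, -0.5]
grip_width: 59.7
finger_force: 30.0
t 8.65 tcp [543.2 123.8   6.2] yaw 16.75 nest r,y 244.0 -68.9 F [ 0.4  0.7 -0.5] w 59.7
[545. 125.] cm 0.21 -0.07 0.16 turn 0.0 dist 3.0
```

```bash
python3 -m crank '[[[0,0,0,0.1,0],[0,0,0,0.15,0],[1,0,0,0.15,0],[1,0,0,0.15,0],[1,0,0,0.15,0],[1,0,0,0.15,0],[1,0,0,-2,0],[1,0,0,-4.5,0],[1,0,0,-4.5,-8],[1,0,0,-4.5,-16]]]'; python3 go.py --w 543.2 123.8 45 106.74 543.2 123.8 9 106.74
```

```text
time: 9.65
tool_pos: [543.8, 123.8, 52.2]
tcp_rot: [3.141, -0.002, 0.577]
contact_force: [-0.2, -0.0, -0.7]
grip_width: 92.0
finger_force: 0.0
t 9.65 tcp [543.8 123.8  52.2] yaw 33.07 nest r,y 243.8 -69.5 F [-0.2 -0.  -0.7] w 92.0
[543.2 123.8] cm -0.05 -0.03 0.72 turn -73.7 dist 7.0
[543.2 123.8] cm -0.05 -0.03 4.32 turn -73.7 dist 43.0
```

```bash
python3 -m crank '[[[1,0,0,0.7,-73.7],[1,0,0,0.7,-73.7],[1,0,0,0.7,-73.7],[1,0,0,0.7,-73.7],[1,0,0,0.7,-73.7],[1,0,0,0.7,-73.7],[1,0,0,0.7,-73.7],[1,0,0,0.7,-73.7],[1,0,0,1,-73.7],[1,0,0,2,-73.7]]]'; python3 go.py --w 543.2 123.8 9 106.74
```

```text
time: 10.65
tool_pos: [544.0, 123.8, 31.7]
tcp_rot: [3.139, 0.001, 1.859]
contact_force: [0.2, 0.2, 0.1]
grip_width: 91.9
finger_force: 0.0
t 10.65 tcp [544.  123.8  31.7] yaw 106.49 nest r,y 243.8 -69.7 F [0.2 0.2 0.1] w 91.9
[543.2 123.8] cm 0.02 -0.08 2.27 turn -0.3 dist 23.0
```

```bash
python3 - <<'E'
from h import *
bot.capture("top")
o=bot.get_obs();P=pose("wrist",o);p,d=bot.capture("wrist");cv2.imwrite("pics/w5.png",p[:,:,::-1]);h=cv2.cvtColor(p,cv2.COLOR_RGB2HSV)
m=cv2.inRange(h,(0,60,15),(20,255,110));k,l,s,c=cv2.connectedComponentsWithStats(m)
for i in range(1,k):
    if s[i,4]>300: print(s[i],c[i])
print(o["tool_pos"],o["tcp_rot"])
E
python3 go.py --w 543.2 123.8 9 106.74
```

```text
[ 289  191   73   93 6169] [325.41773383 236.2352083 ]
[146 270  28  55 553] [159.00361664 292.2965642 ]
[472 271  28  36 315] [485.68571429 282.1047619 ]
[ 308  336  199   15 1400] [390.68142857 345.24928571]
[542.52535577 123.66562605  29.50051345] [-3.14012579e+00 -1.71227520e-04  1.85579105e+00]
t 10.75 tcp [542.2 123.7  29.8] yaw 106.3 nest r,y 244.1 -67.9 F [-0.3 -0.7  0.1] w 91.9
[543.2 123.8] cm -0.01 0.1 2.08 turn -0.4 dist 21.0
```

```bash
python3 -m crank '[[[1,0,0.1,1.2,-0.4],[1,0,0.1,2.0,-0.4],[1,0,0.1,2.1,-0.4],[1,0,0.1,2.1,-0.4],[0,0,0.1,2.1,-0.4],[0,0,0.1,2.1,-0.4],[0,0,0.1,2.1,-0.4],[0,0,0.1,2.1,-0.4],[0,0,0.1,2.1,-0.4],[0,0,0.1,2.1,-0.4]]]'; python3 go.py --n 62 0 135 106.74
```

```text
time: 11.75
tool_pos: [544.2, 124.0, 10.3]
tcp_rot: [3.142, 0.0, 1.865]
contact_force: [-0.1, 1.0, 0.4]
grip_width: 48.4
finger_force: 0.0
t 11.75 tcp [544.2 124.   10.3] yaw 106.84 nest r,y 244.0 -69.9 F [-0.1  1.   0.4] w 48.4
[529.6 -70.3] cm -18.18 -7.02 -12.47 turn 0.1 dist 231.0
```

```bash
python3 -m crank '[[[0,0,0,0,0],[0,0,0,0,0],[0,0,0,0,0],[0,0,0,-1.5,0],[0,0,0,-4,0],[0,0,0,-8,0],[0,0,0,-12,0],[0,-2,-0.8,-13.5,0],[0,-5,-1.9,-13.5,0],[0,-8,-3.1,-13.5,0]]]'; python3 go.py --n 62 0 135 106.74
```

```text
time: 12.75
tool_pos: [537.9, 37.9, 146.0]
tcp_rot: [3.14, 0.001, 1.866]
contact_force: [0.3, -0.8, 0.4]
grip_width: 39.8
finger_force: 30.0
t 12.75 tcp [537.9  37.9 146. ] yaw 106.93 nest r,y 163.3 -39.0 F [ 0.3 -0.8  0.4] w 39.8
[529.6 -70.3] cm -10.12 -3.94 1.1 turn 0.2 dist 109.0
```

```bash
python3 -m crank '[[[0,-3,-1.2,0,0],[0,-6,-2.4,0,0.2],[0,-9,-3.6,0,0.2],[0,-10.1,-3.9,0,0.2],[0,-10.1,-3.9,0,0.2],[0,-10.1,-3.9,1.5,0.2],[0,-10.1,-3.9,3,0.2],[0,-10.1,-3.9,3,0.2],[0,-10.1,-3.9,3,0.2],[0,-10.1,-3.9,3,0.2]]]'; python3 go.py --n 62 0 60 106.74
python3 - <<'E'
from h import *
o=bot.get_obs();P=pose("wrist",o);p,d=bot.capture("wrist");cv2.imwrite("pics/w6.png",p[:,:,::-1])
E
```

```text
time: 13.75
tool_pos: [530.2, -68.9, 116.0]
tcp_rot: [3.141, 0.001, 1.862]
contact_force: [0.5, 1.3, -0.4]
grip_width: 39.8
finger_force: 30.0
t 13.75 tcp [530.2 -68.9 116. ] yaw 106.7 nest r,y 63.3 -0.9 F [ 0.5  1.3 -0.4] w 39.8
[529.6 -70.3] cm -0.13 -0.09 5.6 turn -0.0 dist 56.0
```

View pics/w6.png

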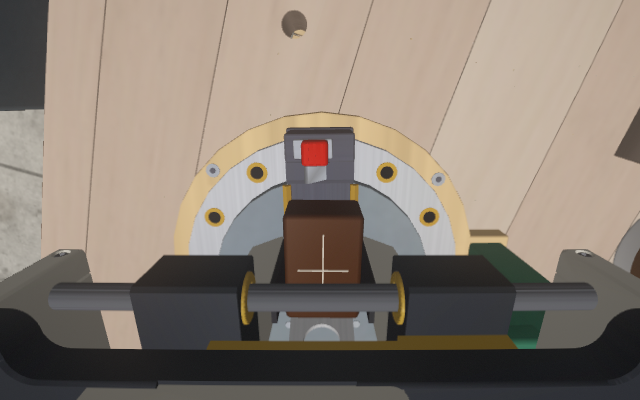

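The blank hangs square above the nest: it spans columns 284–361 and the latch block 286–354. The button at (315,152) is home and the leaf is open behind. I'll lower it.

```bash
python3 -m crank '[[[0,-0.1,-0.1,1,0],[0,-0.1,-0.1,2,0],[0,-0.1,-0.1,2.6,0],[0,-0.1,-0.1,3.2,0],[0,-0.1,-0.1,3.7,0],[0,-0.1,-0.1,4.1,0],[0,-0.1,-0.1,4.5,0],[0,-0.1,-0.1,4.9,0],[0,-0.1,-0.1,5.2,0],[0,-0.1,-0.1,5.2,0]]]'; python3 go.py --n 62 0 60 106.74
```

```text
time: 14.8
tool_pos: [528.7, -70.6, 62.8]
tcp_rot: [-3.141, -0.0, 1.861]
contact_force: [0.5, -0.0, -0.8]
grip_width: 39.6
finger_force: 30.0
t 14.8 tcp [528.7 -70.6  62.8] yaw 106.65 nest r,y 62.0 1.0 F [ 0.5 -0.  -0.8] w 39.6
[529.6 -70.3] cm 0.0 0.1 0.28 turn -0.1 dist 3.0
```

```bash
python3 -m crank '[[[0,0,0.05,0.1,0],[0,0,0.05,0.2,0],[0,0,0.05,0.25,0],[0,0,0.05,0.25,0],[0.7,0,0.05,0.25,0],[0.7,0,0.05,0.25,0],[0.7,0,0.05,0.25,0],[0.7,0,0.05,0.25,0],[0.7,0,0.05,-3,0],[0.7,0,0.05,-7,0]]]'; python3 go.py --n -10 0 185 106.74 -25 0 150 106.74
```

```text
time: 15.8
tool_pos: [528.1, -70.3, 132.5]
tcp_rot: [-3.138, -0.002, 1.861]
contact_force: [0.7, -0.8, -0.3]
grip_width: 64.2
finger_force: 0.0
t 15.8 tcp [528.1 -70.3 132.5] yaw 106.64 nest r,y 62.5 1.4 F [ 0.7 -0.8 -0.3] w 64.2
[ 550.4 -139.3] cm -7.25 0.15 -5.25 turn -0.1 dist 90.0
[ 554.7 -153.6] cm -8.75 0.16 -1.75 turn -0.1 dist 89.0
```

```bash
python3 - <<'E'
from h import *
bot.capture("top");bot.capture("top")
o=bot.get_obs();P=pose("wrist",o);p,d=bot.capture("wrist");cv2.imwrite("pics/w7.png",p[:,:,::-1]);h=cv2.cvtColor(p,cv2.COLOR_RGB2HSV)
m=cv2.inRange(h,(0,60,15),(20,255,130));k,l,s,c=cv2.connectedComponentsWithStats(m)
i=1+s[1:,4].argmax();v,u=np.nonzero((l==i)&(d>0));X=withdepth(P,np.c_[u,v],d[v,u]);print(s[i],np.percentile(X[:,2],[2,10,50,90,98]))
X=X[abs(X[:,2]-np.median(X[:,2]))<3]
A=np.c_[X[:,:2]-X[:,:2].mean(0),np.ones(len(X))];print("plane",np.linalg.lstsq(A,X[:,2],rcond=None)[0])
r=cv2.minAreaRect(X[:,:2].astype(np.float32));T=np.radians(106.74);q=np.array(r[0])-[547.5,-129.7];print(r,"nest r,y",q@[np.cos(T),np.sin(T)],q@[-np.sin(T),np.cos(T)])
E
python3 go.py --n 40 0 195 106.74 -32 0 195 106.74 -32 0 145 106.74
```

```text
[ 291  171   62   79 4017] [65.89787244 75.81241719 77.03953019 77.88369729 78.33978132]
plane [ 1.00409441e-03 -4.25189512e-03  7.70392260e+01]
((529.2716064453125, -70.67398071289062), (39.88760757446289, 59.359580993652344), 15.870137214660645) nest r,y 61.77490219054185 0.45469090134594836
t 15.95 tcp [531.  -71.  135.7] yaw 106.65 nest r,y 61.0 -1.2 F [-0.7  0.   0.2] w 64.2
[536.  -91.4] cm -2.1 -0.11 -5.93 turn -0.1 dist 63.0
[ 556.7 -160.3] cm -9.3 -0.1 -5.93 turn -0.1 dist 110.0
[ 556.7 -160.3] cm -9.3 -0.1 -0.93 turn -0.1 dist 93.0
```

```bash
python3 -m crank '[[[0,0,-0.1,-4,0],[0,0,-0.1,-6.5,0],[0,-3,-0.1,-6.5,0],[0,-7,-0.1,-6.5,0],[0,-9.5,-0.1,-6.5,0],[0,-9.5,-0.1,-6.5,0],[0,-9.5,-0.1,-6.5,0],[0,-9.5,-0.1,-6.5,0],[0,-9.5,-0.1,-3.5,0],[0,-9.5,-0.1,-0.9,0]]]'; python3 go.py --n -33 0 145 106.74 9 0 145 106.74 42 0 138 106.74 57 0 129 106.74 69 0 116 106.74 76 0 106 106.74  81 0 96 106.74 84 0 90 106.74 86 0 84 106.74
```

```text
time: 16.95
tool_pos: [555.7, -160.6, 141.9]
tcp_rot: [3.141, 0.001, 1.863]
contact_force: [-0.4, 0.6, -0.3]
grip_width: 0.6
finger_force: 0.0
t 16.95 tcp [ 555.7 -160.6  141.9] yaw 106.73 nest r,y -31.9 1.0 F [-0.4  0.6 -0.3] w 0.6
[ 557.  -161.3] cm -0.11 0.1 -0.31 turn -0.0 dist 3.0
[ 544.9 -121.1] cm 4.09 0.1 -0.31 turn -0.0 dist 41.0
[535.4 -89.5] cm 7.39 0.1 0.39 turn -0.0 dist 74.0
[531.1 -75.1] cm 8.89 0.1 1.29 turn -0.0 dist 90.0
[527.6 -63.6] cm 10.09 0.1 2.59 turn -0.0 dist 104.0
[525.6 -56.9] cm 10.79 0.1 3.59 turn -0.0 dist 114.0
[524.2 -52.1] cm 11.29 0.1 4.59 turn -0.0 dist 122.0
[523.3 -49.3] cm 11.59 0.1 5.19 turn -0.0 dist 127.0
[522.7 -47.3] cm 11.79 0.1 5.79 turn -0.0 dist 131.0
```

```bash
python3 -m crank '[[[0,1.5,0.1,-0.2,0],[0,3,0.1,-0.3,0],[0,4.2,0.1,-0.3,0],[0,5.8,0.1,0,0],[0,7.4,0.1,0.4,0],[0,8.2,0.1,0.8,0],[0,8.9,0.1,1.3,0],[0,9.5,0.1,1.9,0],[0,10.1,0.1,2.6,0],[0,10.1,0.1,2.6,0]]]'; python3 go.py --n 76 0 106 106.74  81 0 96 106.74 84 0 90 106.74 86 0 84 106.74
```

```text
time: 17.95
tool_pos: [526.8, -64.0, 114.9]
tcp_rot: [-3.14, -0.002, 1.862]
contact_force: [-0.1, 0.7, 1.1]
grip_width: 0.5
finger_force: 0.4
t 17.95 tcp [526.8 -64.  114.9] yaw 106.66 nest r,y 68.8 0.9 F [-0.1  0.7  1.1] w 0.5
[525.6 -56.9] cm 0.72 0.09 0.89 turn -0.1 dist 11.0
[524.2 -52.1] cm 1.22 0.09 1.89 turn -0.1 dist 22.0
[523.3 -49.3] cm 1.52 0.09 2.49 turn -0.1 dist 29.0
[522.7 -47.3] cm 1.72 0.09 3.09 turn -0.1 dist 35.0
```

```bash
python3 -m crank '[[[0,0.7,0.1,0.9,0],[0,1.0,0.1,1.5,0],[0,1.2,0.1,1.9,0],[0,1.5,0.1,2.4,0],[0,1.7,0.1,2.7,0],[0,1.7,0.1,2.9,0],[0,1.7,0.1,3.0,0],[0,1.7,0.1,3.1,0],[0,1.7,0.1,3.1,0],[0,1.7,0.1,3.1,0]]]'; python3 go.py --n 86 0 84 106.74
python3 - <<'E'
from h import *
import time
p,d=bot.capture("wrist");cv2.imwrite("pics/w8.png",p[:,:,::-1])
E
```

```text
time: 18.95
tool_pos: [523.8, -48.1, 85.2]
tcp_rot: [-3.142, -0.0, 1.861]
contact_force: [1.0, 0.3, 1.8]
grip_width: 0.4
finger_force: 1.0
t 18.95 tcp [523.8 -48.1  85.2] yaw 106.64 nest r,y 85.0 -0.8 F [1.  0.3 1.8] w 0.4
[522.7 -47.3] cm 0.1 -0.08 0.12 turn -0.1 dist 2.0
```

```bash
python3 -m crank '[[[0,0,0,0.1,0],[0,0,0,0.2,0],[0,0,0,0.25,0],[0,0,0,0.25,0],[0,0,0,0.25,0],[0,0,0,0.25,0],[0,0,0,0.25,0],[0,0,0,0.25,0],[0,0,0,0.25,0],[0,0,0,0.25,0]]]';python3 -m crank '[[[0,0,0,-1,0],[0,0,0,-2,0],[0,0,0,-6,0],[0,0,0,-10,0],[0,-4,0,-14,0],[0,-9,0,-16,0],[0,-13,0,-16,0],[0,-13,0,-16,0],[0,-13,0,-16,0],[0,-13,0,-16,0]]]'
python3 - <<'E'
from h import *
bot.capture("top")
o=bot.get_obs();p,d=bot.capture("wrist");P=pose("wrist",o);cv2.imwrite("pics/w9.png",p[:,:,::-1])
h=cv2.cvtColor(p,cv2.COLOR_RGB2HSV);n,l,s,c=cv2.connectedComponentsWithStats(cv2.inRange(h,(0,150,120),(8,255,255)))
T=np.radians(106.74)
for i in range(1,n):
    if s[i,4]>60:
        q=withdepth(P,[c[i]],[d[int(c[i][1]),int(c[i][0])]])[0];e=q[:2]-[547.5,-129.7];print(s[i],q.round(1),e@[np.cos(T),np.sin(T)],e@[-np.sin(T),np.cos(T)])
E
python3 go.py --n -105 0 110 106.74
```

```text
time: 20.0
tool_pos: [524.3, -48.0, 84.2]
tcp_rot: [3.14, 0.001, 1.861]
contact_force: [-1.8, 2.4, 14.3]
grip_width: 0.4
finger_force: 6.9
time: 21.0
tool_pos: [560.4, -171.9, 242.2]
tcp_rot: [-3.14, -0.001, 1.862]
contact_force: [-0.0, 0.0, -0.2]
grip_width: 0.3
finger_force: 0.0
[311   0  17  14 234] [511.6 -19.9 103.4] 115.48871011477243 2.7752358447864047
[306  39  32  13 404] [521.7 -44.9  85.7] 88.61288804139542 0.2950995546582824
t 21.1 tcp [ 560.7 -171.5  242.5] yaw 106.73 nest r,y -43.8 -0.6 F [ 0.6 -0.2  0.6] w 0.6
[ 577.7 -230.3] cm -6.12 -0.06 13.25 turn -0.0 dist 146.0
```

View pics/w9.png

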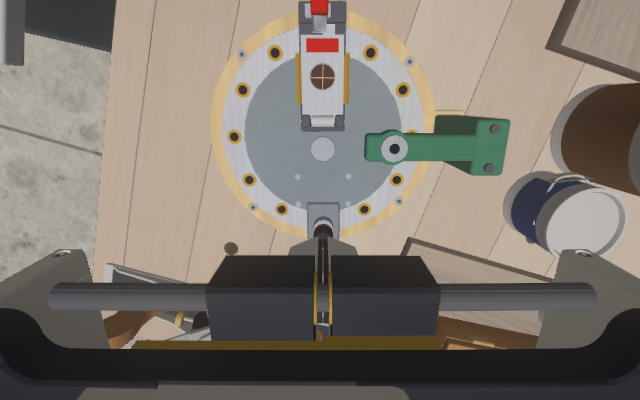

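Leaf shut flat (z≈86), latch button home (y=2.8 mm), and the pencil cross shows through the window at (322,77). The pin knob is at about (323,228). Now the pin.

```bash
python3 -m crank '[[[0.6,-6.1,0,4,0],[0.6,-6.1,0,8,0],[0.6,-6.1,0,12,0],[0.6,-6.1,0,13.2,0],[0.6,-6.1,0,13.2,0],[0.6,-6.1,0,15,0],[0.6,-6.1,0,16.5,0],[0.6,-6.1,0,17.5,0],[0.6,-6.1,0,17.6,0],[0.6,-6.1,0,17.6,0]]]'; python3 go.py --n -105 0 63.5 106.74
```

```text
time: 22.1
tool_pos: [579.3, -231.3, 68.2]
tcp_rot: [3.14, 0.002, 1.862]
contact_force: [0.6, -0.6, 0.7]
grip_width: 54.7
finger_force: 0.0
t 22.1 tcp [ 579.3 -231.3   68.2] yaw 106.68 nest r,y -106.4 -1.2 F [ 0.6 -0.6  0.7] w 54.7
[ 577.7 -230.3] cm 0.14 -0.12 0.47 turn -0.1 dist 5.0
```

Close on the knob.

```bash
python3 -m crank '[[[0.6,0.1,-0.1,0.3,0],[0.6,0.1,-0.1,0.4,0],[0.6,0.1,-0.1,0.4,0],[0,0.1,-0.1,0.4,0],[0,0.1,-0.1,0.4,0],[0,0.1,-0.1,0.4,0],[0,0.1,-0.1,0.4,0],[0,0.1,-0.1,0.4,0],[0,0.1,-0.1,0.4,0],[0,0.1,-0.1,0.4,0]]]'; python3 go.py --n -105 0 63.5 106.74
```

```text
time: 23.1
tool_pos: [577.4, -230.6, 62.8]
tcp_rot: [3.141, 0.0, 1.861]
contact_force: [0.7, -0.7, 0.8]
grip_width: 21.2
finger_force: 30.0
t 23.1 tcp [ 577.4 -230.6   62.8] yaw 106.65 nest r,y -105.2 0.5 F [ 0.7 -0.7  0.8] w 21.2
[ 577.7 -230.3] cm 0.02 0.05 -0.07 turn -0.1 dist 1.0
```

```bash
python3 -m crank '[[[0,0,0,-0.2,0],[0,0,0,-0.4,0],[0,0,0,-0.6,0],[0,0,0,-0.8,0],[0,0,0,-1.0,0],[0,0,0,-1.05,0],[0,0,0,-1.05,0],[0,0,0,-1.05,0],[0,0,0,-1.05,0],[0,0,0,-1.05,0]]]'; python3 go.py --n -105 0 73.5 106.74
```

```text
time: 24.1
tool_pos: [577.1, -230.6, 73.1]
tcp_rot: [-3.141, -0.0, 1.861]
contact_force: [0.6, -2.6, -6.6]
grip_width: 21.5
finger_force: 30.0
t 24.1 tcp [ 577.1 -230.6   73.1] yaw 106.65 nest r,y -105.2 0.7 F [ 0.6 -2.6 -6.6] w 21.5
[ 577.7 -230.3] cm 0.02 0.07 -0.04 turn -0.1 dist 1.0
```

Lifted about 10 mm with 6.6 N spring load. Now swing.

```bash
python3 -m crank '[[[0,0.1,-1.46,0,8],[0,0.41,-2.89,0,16],[0,0.91,-4.27,0,24],[0,1.6,-5.56,0,32],[0,2.46,-6.75,0,40],[0,3.47,-7.8,0,48],[0,4.63,-8.7,0,56],[0,5.9,-9.44,0,64],[0,7.26,-9.99,0,72],[0,8.68,-10.34,0,80]]]'; python3 go.py --n 0 105 73.5 16.74
```

```text
time: 25.1
tool_pos: [453.1, -176.6, 73.5]
tcp_rot: [3.141, -0.001, 0.459]
contact_force: [3.3, 0.2, -6.3]
grip_width: 21.4
finger_force: 30.0
t 25.1 tcp [ 453.1 -176.6   73.5] yaw 26.29 nest r,y -17.7 103.9 F [ 3.3  0.2 -6.3] w 21.4
[ 446.9 -159.9] cm 0.18 -1.76 0.0 turn 9.6 dist 18.0
```

```bash
python3 -m crank '[[[0,0.02,-0.7,0,4],[0,0.09,-1.4,0,7.7],[0,0.16,-1.82,0,10],[0,0.16,-1.82,0,10],[0,0.16,-1.82,0,10],[0,0.16,-1.82,0,10],[0,0.16,-1.82,0,10],[0,0.16,-1.82,0,10],[0,0.16,-1.82,0,10],[0,0.16,-1.82,0,10]]]'; python3 go.py --n 0 105 73.5 16.74
```

```text
time: 26.1
tool_pos: [446.7, -160.1, 73.2]
tcp_rot: [3.141, -0.0, 0.291]
contact_force: [0.4, 1.2, -6.8]
grip_width: 21.2
finger_force: 30.0
t 26.1 tcp [ 446.7 -160.1   73.2] yaw 16.65 nest r,y -0.1 105.3 F [ 0.4  1.2 -6.8] w 21.2
[ 446.9 -159.9] cm 0.03 -0.01 -0.03 turn -0.1 dist 0.0
```

Within half a millimetre of the hole. Lower it.

```bash
python3 -m crank '[[[0,0,0,0.2,0],[0,0,0,0.35,0],[0,0,0,0.5,0],[0,0,0,0.65,0],[0,0,0,0.8,0],[0,0,0,0.95,0],[0,0,0,1.02,0],[0,0,0,1.02,0],[0,0,0,1.02,0],[0,0,0,1.02,0]]]'; python3 go.py --n 0 105 63 16.74
```

```text
time: 27.1
tool_pos: [446.7, -160.1, 63.1]
tcp_rot: [3.141, -0.0, 0.291]
contact_force: [0.8, 0.0, -4.6]
grip_width: 21.3
finger_force: 30.0
t 27.1 tcp [ 446.7 -160.1   63.1] yaw 16.65 nest r,y -0.1 105.3 F [ 0.8  0.  -4.6] w 21.3
[ 446.9 -159.9] cm 0.03 -0.01 0.01 turn -0.1 dist 0.0
```

```bash
python3 -m crank '[[[0.6,0,0,0,0],[0.6,0,0,0,0],[0.6,0,0,0,0],[0.6,0,0,0,0],[0.6,0,0,-1,0],[0.6,0,0,-3,0],[0.6,0,0,-7,0],[0.6,0,0,-11,0],[0.6,0,0,-15,0],[0.6,-9,0,-18,0]]]'; python3 -m crank '[[[0.6,-4,0,-3,0],[0.6,-5,0,-4,0],[0.6,-5,0,-4,0],[0.6,-5,0,-4,0],[0.6,-5,0,-4,0],[0.6,-5,0,-4,0],[0.6,-5,0,-4,0],[0.6,-5,0,-4,0],[0.6,-5,0,-4,0],[0.6,-5,0,-4,0]]]'
python3 - <<'E'
from h import *
bot.capture("top")
o=bot.get_obs();p,d=bot.capture("wrist");P=pose("wrist",o);cv2.imwrite("pics/w10.png",p[:,:,::-1])
h=cv2.cvtColor(p,cv2.COLOR_RGB2HSV);a=np.radians(16.74)
def J(q): e=q[:2]-[547.5,-129.7];return np.array([e@[np.cos(a),np.sin(a)],e@[-np.sin(a),np.cos(a)],q[2]]).round(1)
n,l,s,c=cv2.connectedComponentsWithStats(cv2.inRange(h,(0,150,120),(8,255,255)))
for i in range(1,n):
    if s[i,4]>60 and d[int(c[i][1]),int(c[i][0])]>0: print("red",s[i],J(withdepth(P,[c[i]],[d[int(c[i][1]),int(c[i][0])]])[0]))
v,u=np.nonzero(d>0);X=withdepth(P,np.c_[u,v],d[v,u]);e=X[:,:2]-[547.5,-129.7]
jx=e@[np.cos(a),np.sin(a)];jy=e@[-np.sin(a),np.cos(a)]
k=(np.hypot(jx+105,jy)<9)&(X[:,2]<110);print("knob z",k.sum(),np.percentile(X[k,2],[50,80,90,97]) if k.any() else 0)
k=(np.hypot(jx+105,jy)<25)&(X[:,2]>70)&(X[:,2]<110);print(jx[k].mean(),jy[k].mean()) 
E
```

```text
time: 28.1
tool_pos: [405.2, -174.5, 233.6]
tcp_rot: [3.134, -0.007, 0.294]
contact_force: [0.3, -1.0, 0.3]
grip_width: 55.0
finger_force: 0.0
time: 29.1
tool_pos: [353.3, -187.9, 268.7]
tcp_rot: [-3.141, 0.0, 0.291]
contact_force: [1.1, 0.4, -1.0]
grip_width: 55.0
finger_force: 0.0
knob z 252 [87.87615511 88.63896774 88.97920672 89.47076335]
-105.10171997068282 -0.5702430588974671
```

View pics/w10.png

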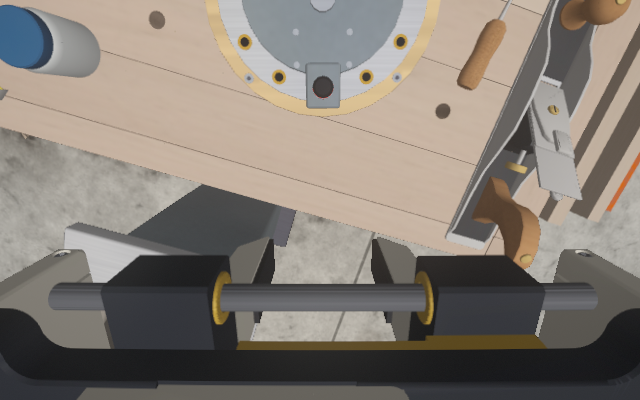

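The knob stands at (322,88), at jig (-105,-0.6), with its top at 88–89 mm, so the pin is fully home in the -x hole. Handing in.

```bash
python3 -c "
from plant import bot
print(bot.close_job())"
```

```text
the job is handed in; nothing more can be done
None
```

I loaded the walnut blank, shut the leaf until the latch snapped home, and swung the head a quarter turn clockwise to the drilling station. The index pin is fully home there, and I handed the job in at about 29 s.

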